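Nest the immersion pots in the shield bay and fold the cover shut

ROBOT

A 6-joint arm with a two-finger parallel gripper is mounted at the origin on the work surface. World frame = base frame: x ahead of the robot, y to its left, z up, the work surface at z = 0. Lengths are in m, angles in rad, forces in N, time in s.
With the tool pointing down it reaches from about 0.35 to 0.85 m from the base axis. Payload 8.1 kg.
Tool frame: the origin (TCP) lies midway between the tips of the shut fingers; the grasp point (between the pads) lies robot.grip_depth behind it (robot.grip_depth is the distance from the TCP to the grasp point, in m); z points along the fingers, y is the line along which they close (so a half turn about z gives the same grasp; the last joint's range is limited). The gripper opens to 93 mm and grips with 3 to 60 N. Pads are 15 mm wide; open, the fingers measure 128 mm over their backs; the gripper's body (75 mm by 188 mm) begins 65 mm behind the grasp point.
Start: joints at [-1.301, 0.13, 1.488, -0, 1.523, -0.085], TCP at [0.208, -0.563, 0.219] pointing down, gripper open.
Joint ranges: [-2.96, 2.96], [-0.89, 2.26], [0.02, 2.5], [-1.34, 4.48], [0, 2.73], [-2.66, 2.66]. Speed limits (rad/s): [2.39, 2.39, 2.79, 3.14, 3.14, 3.14].

INTERFACE

Orientations are given as a rotation vector (axis times angle).
In Python, from plant import robot gives the robot as it stands.
- The arm moves only by the tool carry_out, never from a script. Its argument "rows" is a list of rows, each a list of 6 numbers: the shift along the tool's x, y, z in m, then the turn, a rotation vector about the tool's x, y, z in degrees. A call has 1 to 12 rows; each row is the pose to reach, as a shift and turn from the pose commanded when the call began, along the tool's axes at that moment; what a row does not reach only later rows make up. A row lasts 1/8 s, in which the tool goes at most 62.5 mm and 10.7 degrees, less where a joint would pass 70% of its speed; a pose out of reach is approached as far as the arm can. A call with a gripper value outside its range is refused whole. "jaw" is the closure in counts, from 0 (fully open) to 255 (shut), set as the call begins (left out, the last holds). The fingers move at their own pace and stop on an object; "force" is the grip in N (left out, the last holds). Time passes only in rows, so rows that repeat a pose let the fingers close. It gives the time, the measured TCP pose, the force, the opening and the grip force at its end, in the units of the state.
- robot.read_state(): the state, without advancing time (a new reading comes with each control period).
- robot.read_camera(name): name is "scene" or "side" or "wrist"; returns the picture (400x640x3 uint8, red, green, blue); there is no depth.
- robot.camera_model(name): a dict with "fx", "fy", "cx", "cy" (pixels), "R" (3x3) and "t" (3): a world point X has camera coordinates R X + t; the wrist camera has in their place "mount" (4x4, takes a point from camera to tool coordinates, whose origin is the TCP and whose axes are the flange's). Camera axes: x right, y down, z forward; pixel columns grow to the right and rows downward; lengths in m; the calibration is good to about 2 mm. A picture is of the moment at which its call begins: read the wrist's pose just before it. camera_model takes no time and is no camera call.
- robot.close_job(): hands the job in; it is judged then, once.
Trained networks look in the newest picture that a camera, given by its name, has taken for a name from the list of things; names that differ only in an ending like _2 or _b are one class to them, and where a whole thing is asked for, a point or a joint stands for the part that bears it (a point fixed in the world has none). Each returns a list of dicts, best first, with "conf" (0 to 1); they miss things now and then, are a little off and sometimes report something else, mostly with a low value. They report only what shows in the picture. A call takes as long as a camera call. They do not tell look-alikes from the thing itself.
- robot.outline_of(camera, target): "pixels" (400x640 bool, what is visible of it) and "pixel" ([column, row] in pixels, amid what is visible of it).
The state is a dict: "t": time; "q": joint angles; "dq": joint speeds; "joint_torque": joint torques, N m; "tool_pos": TCP position; "orientation": TCP orientation; "force": force on the tool from outside, world axes, zero at the start; "wrist_torque": the same for the moment, N m; "opening": finger opening in m; "gripper_force": force on a finger pad.
Only numpy, scipy, OpenCV 4.12 (cv2) and the standard library are available. Lean on these libraries where they do the work, as an engineer would, in place of code of your own. Each camera call takes 0.05 s, during which the arm holds its last target. There are 200 camera calls.

TASK

Put the three pots away: stand the white one centred on the round pad of the black shield bay, with the orange one inside it and the yellow one inside that, each upright and sitting flat on the floor of the one around it. Then, with all three in place and let go, fold the bay's cover fully shut over them. Do not tip the pots over, and leave the other things on the bench where they are.

Things in the scene. Friction and masses are not known exactly. Their poses are not given: they have to be found in the camera images.
- bay: Black shield bay: 190 mm (its x) x 200 mm (its y) base plate 12 mm thick, fixed. Origin: centre of the underside, on the table. A 118 mm wall stands along its +y edge (inner face at y = +92 mm) and carries the folding cover; two 12 mm square posts, top at z = 122 mm, stand at its (x, y) = (+-89, -94) mm corners; the other sides are open.
- bay_pad (a point): Centre of the round orange-ringed pad (120 mm across) on top of the bay's base plate, 12 mm above the table; axes as the bay's. The place for the pots.
- cover (a joint): Angle of the stiff black folding cover, rad: 0 = shut, lying level over the bay; 1.57 = standing straight up on the bay's +y wall; it starts open at about 1.65 to 2.0, leaning outward, and stays where it is left (about 2 to 4 N at the edge moves it). 190 mm wide, 197 mm from hinge to free edge, 6 mm thick, orange along its free edge.
- cover_hinge (a point): Middle of the cover's hinge line, at (0, +96, 125) mm in the bay's frame; the line runs along the bay's x. Cover shut: the cover runs from here towards the bay's -y, underside 125 mm and top 131 mm above the table.
- cover_edge (a point): Middle of the cover's orange free edge. It turns with the cover; cover shut: 197 mm from the hinge towards the bay's -y.
- pot_large: White open round plastic pot with straight walls, 120 mm outside, 64 mm tall to the rim, wall 4 mm, floor 5 mm thick. Origin: centre of the underside. A blue upright lift tab stands on the rim on its +x side: 10 mm thick (radially), 24 mm wide, rising 30 mm above the rim, its outer face 66 mm from the pot's axis.
- pot_large_tab (a point): Centre of the large pot's lift tab, 61 mm out along the pot's +x and 79 mm above its underside; axes as the pot's.
- pot_middle: Orange open round plastic pot with straight walls, 90 mm outside, 60 mm tall to the rim, wall 4 mm, floor 5 mm thick. Origin: centre of the underside. A blue upright lift tab stands on the rim on its +x side: 10 mm thick (radially), 24 mm wide, rising 30 mm above the rim, its outer face 51 mm from the pot's axis.
- pot_middle_tab (a point): Centre of the middle pot's lift tab, 46 mm out along the pot's +x and 75 mm above its underside; axes as the pot's.
- pot_small: Yellow open round plastic pot with straight walls, 60 mm outside, 56 mm tall to the rim, wall 4 mm, floor 5 mm thick. Origin: centre of the underside. A blue upright lift tab stands on the rim on its +x side: 10 mm thick (radially), 24 mm wide, rising 30 mm above the rim, its outer face 36 mm from the pot's axis.
- pot_small_tab (a point): Centre of the small pot's lift tab, 31 mm out along the pot's +x and 71 mm above its underside; axes as the pot's.
- dropper: Bystander: white dropper bottle with a blue cap, 42 mm across, 72 mm tall. Origin: centre of the underside.
- reagent: Bystander: amber jar with a black lid, 64 mm across, 100 mm tall. Origin: centre of the underside.
- slidebox: Bystander: blue and white microscope-slide box, 85 x 70 x 30 mm. Origin: centre of the underside.
- mouse: Bystander: black computer mouse, 100 x 58 x 26 mm. Origin: centre of the underside.
- tape: Bystander: black tape dispenser with a clear roll, 120 x 50 x 62 mm. Origin: centre of the underside.
- sharps: Bystander: yellow tub with a red lid, 94 mm across, 105 mm tall. Origin: centre of the underside.
- joystick: Bystander: white controller with a dial and a small stick, 130 x 100 mm, 69 mm tall to the stick. Origin: centre of the underside.
Not all that is in view belongs to the job. What is shaped like the pot_large but brown or purple is not meant.

How it is judged:
By the outcome, as a careful person would: the job done as asked, in the order asked, and still so for the second after the job is handed in, with the robot touching nothing.
It also fails if it takes over 72 s, if anything falls off the work surface, if the arm or the gripper's body presses on something with over 40 N, if the wrist force passes 120 N, or if a joint passes its speed limit or range.

## Working session

There is one attempt and no reset: what is moved stays moved. The work goes in short steps, Python scripts to look and compute and a tool call to move; the robot and the scene stay as the last step left them, time stands still between calls to the robot, and variables do not carry over. Pictures are saved under pics/ and viewed, at most 10 in all, crops included, and the job is handed in when it is done.

Besides the shell and the picture viewer there is one more tool, called after "Call:" as name(argument=value, ...), one argument or row to a line, values as JSON. carry_out: Moves the arm, as the interface text tells. Its arguments: {"type":"object","properties":{"rows":{"type":"array"},"jaw":{"type":"number"},"force":{"type":"number"}},"required":["rows"]}

```bash
ls; mkdir -p pics
python3 - <<'E'
from plant import robot
import cv2,numpy as np
print(robot.grip_depth, robot.read_state())
for c in("scene","side"):
    im=robot.read_camera(c); cv2.imwrite(f"pics/{c}0.png",im[:,:,::-1])
    m=robot.camera_model(c); print(c,{k:np.round(v,4).tolist() for k,v in m.items()})
    for n in("pot_large","pot_middle","pot_small","bay","cover","pot_large_tab","pot_middle_tab","pot_small_tab","bay_pad","cover_edge"):
        try:
            print(n,[(round(d["conf"],2),np.round(d["pixel"]).tolist(),int(d["pixels"].sum())) for d in robot.outline_of(c,n)][:4])
        except Exception as e: print(n,e)
print(robot.camera_model("wrist"))
E
```

```text
pics
0.0188 {'t': 0.0, 'q': array([-1.30137325e+00,  1.31139403e-01,  1.48928497e+00, -5.84801113e-06,
        1.52299027e+00, -8.54100273e-02]), 'dq': array([-0.00024804,  0.00069381, -0.00063334, -0.00062404, -0.00026665,
        0.00127384]), 'joint_torque': array([ 2.47090685e-05, -5.59853911e+01, -4.91754520e+01,  7.66849425e-02,
        3.56963393e-02, -1.10127014e-04]), 'tool_pos': array([ 0.2083214 , -0.56206677,  0.21759732]), 'orientation': array([-3.09049346e+00, -5.54131446e-01,  2.71928621e-04]), 'force': array([-0.42456403, -0.03884459,  0.20336947]), 'wrist_torque': array([-0.00723633, -0.02730369,  0.00147308]), 'gripper_force': 0.0, 'opening': 0.09300534389130204}
scene {'fx': 510.5385, 'fy': 510.5385, 'cx': 324.922, 'cy': 212.517, 'R': [[0.8786, 0.4775, -0.0006], [0.3331, -0.6139, -0.7157], [-0.3421, 0.6286, -0.6985]], 't': [-0.3768, -0.1124, 2.0054]}
pot_large [(0.97, [314.0, 160.0], 780), (0.8, [354.0, 222.0], 1062), (0.61, [253.0, 236.0], 1143)]
pot_middle [(0.65, [298.0, 294.0], 802)]
pot_small [(0.84, [296.0, 249.0], 376)]
bay [(0.7, [391.0, 155.0], 5244)]
cove
[... 974 characters left out ...]
.0, 214.0], 531)]
pot_middle_tab [(0.59, [395.0, 256.0], 266), (0.24, [271.0, 166.0], 3059)]
pot_small_tab [(0.72, [351.0, 239.0], 429)]
bay_pad [(0.59, [269.0, 167.0], 2902), (0.19, [265.0, 129.0], 944)]
cover_edge [(0.91, [266.0, 128.0], 950)]
{'fx': 342.28794619827045, 'fy': 342.28794619827045, 'cx': 318.2463023514142, 'cy': 197.68182297365323, 'mount': array([[ 4.92721391e-04, -9.59611004e-01, -2.81329839e-01,
         7.74701260e-02],
       [ 9.99999505e-01,  7.16026950e-04, -6.90954768e-04,
        -1.04659240e-03],
       [ 8.64487545e-04, -2.81329360e-01,  9.59610882e-01,
        -1.66791593e-01],
       [ 0.00000000e+00,  0.00000000e+00,  0.00000000e+00,
         1.00000000e+00]])}
```

Run:
```python
import cv2
a=cv2.imread("pics/scene0.png");cv2.imwrite("pics/sc.png",cv2.resize(a[60:340,200:500],None,fx=2.1,fy=2.1,interpolation=cv2.INTER_CUBIC)) 
b=cv2.imread("pics/side0.png");cv2.imwrite("pics/sd.png",cv2.resize(b[80:320,150:520],None,fx=2.1,fy=2.1,interpolation=cv2.INTER_CUBIC))
```

```text
(no output)
```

View pics/sc.png

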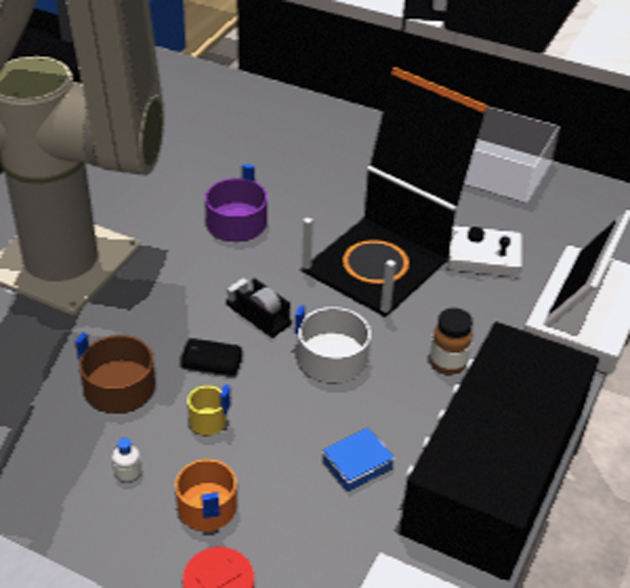

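View pics/sd.png

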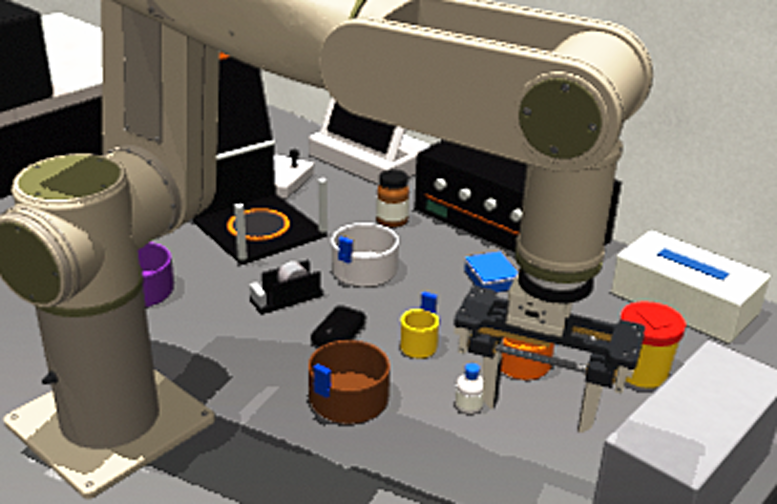

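The white pot is at crop (333,345), the orange one at (206,495) and the yellow one at (207,410). The purple and brown pots are decoys. The bay pad ring is at (376,262), with the cover standing beyond it. Next I'll fit the poses from both fixed cameras.

```bash
cat > h.py <<'E'
import numpy as np,cv2
from scipy.spatial.transform import Rotation as Ro
from scipy.optimize import minimize
from plant import robot
POT=dict(pot_large=(.060,.064,.061),pot_middle=(.045,.060,.046),pot_small=(.030,.056,.031))
def cam(c):
    m=robot.camera_model(c)
    if "R" in m: return m
    s=robot.read_state();T=np.eye(4);T[:3,:3]=Ro.from_rotvec(s["orientation"]).as_matrix();T[:3,3]=s["tool_pos"]
    W=np.linalg.inv(T@m["mount"]);return dict(m,R=W[:3,:3],t=W[:3,3])
def proj(m,X):
    Y=np.atleast_2d(X)@m["R"].T+m["t"];return np.c_[m["fx"]*Y[:,0]/Y[:,2]+m["cx"],m["fy"]*Y[:,1]/Y[:,2]+m["cy"]]
def ray(m,px,z):
    d=m["R"].T@np.array([(px[0]-m["cx"])/m["fx"],(px[1]-m["cy"])/m["fy"],1]);o=-m["R"].T@m["t"]
    return o+d*(z-o[2])/d[2]
def potmask(m,n,p,z0=0,S=4):
    r,h,rt=POT[n];x,y,a=p;th=np.linspace(0,2*np.pi,60);im=np.zeros((400*S,640*S),np.uint8)
    C=np.r_[[[x+r*np.cos(t),y+r*np.sin(t),z0+z] for t in th for z in (0,h)]]
    c,s=np.cos(a),np.sin(a)
    B=np.array([[x+u*c-v*s,y+u*s+v*c,z0+z] for u in(rt-.005,rt+.005) for v in(-.012,.012) for z in(h-.002,h+.03)])
    for k in(C,B):
        q=proj(m,k); 
        cv2.fillConvexPoly(im,cv2.convexHull(np.round(q*S).astype(np.int32)),1)
    return cv2.resize(im.astype(np.float32),(640,400),interpolation=cv2.INTER_AREA)
def colmask(n,im):
    h=cv2.cvtColor(im,cv2.COLOR_RGB2HSV).astype(int);H,S,V=h[...,0],h[...,1],h[...,2]
    blue=(H>105)&(H<130)&(S>150)&(V>50)
    body={"pot_large":(S<45)&(V>125),"pot_middle":(H>5)&(H<17)&(S>150)&(V>90),"pot_small":(H>20)&(H<32)&(S>120)&(V>70)}[n]
    return body,blue
def fit(n,views,p0,z0=0,rad=1.3):
    """views: [(model,img)]"""
    M=[]
    for m,im in views:
        g=cv2.dilate((potmask(m,n,p0,z0,1)>0).astype(np.uint8),np.ones((13,13)))>0
        b,bl=colmask(n,im);M.append((m,((b|bl)&g).astype(np.float32)))
    def f(p):
        e=0
        for m,k in M:
            q=potmask(m,n,p,z0);e+=np.abs(q-k).sum()/max(k.sum(),1)
        return e
    best=None
    for a in np.arange(0,6.28,.5):
        v=f([*p0[:2],a]); 
        if best is None or v<best[0]:best=(v,a)
    for a0 in (best[1],best[1]+.25):
        s=np.array([[*p0[:2],a0]]*4)+np.r_[[[0,0,0]],np.diag([.012,.012,.3])]
        r=minimize(f,s[0],method="Nelder-Mead",options=dict(initial_simplex=s,xatol=1e-4,fatol=1e-4))
        if r.fun<=best[0]:best=(r.fun,r.x)
    return best
E
python3 - <<'E'
from h import *
im={c:cv2.imread(f"pics/{c}0.png")[:,:,::-1].copy() for c in("scene","side")};m={c:cam(c) for c in im}
for n,px,c in(("pot_large",(358,223),("scene",)),("pot_large",(358,223),("scene","side")),("pot_middle",(298,294),("scene",)),("pot_small",(298,255),("scene",)),("pot_small",(298,255),("scene","side"))):
    p=ray(m["scene"],px,.03)
    b=fit(n,[(m[k],im[k]) for k in c],[*p[:2],0]);print(n,c,p[:2],b, np.hypot(*b[1][:2]))
# ring
h=cv2.cvtColor(im["scene"],cv2.COLOR_RGB2HSV).astype(int);k=(h[...,0]<20)&(h[...,1]>120)&(h[...,2]>90)
yy,xx=np.nonzero(k[160:200,350:410]);P=np.array([ray(m["scene"],(x+350,y+160),.012) for x,y in zip(xx,yy)])
print("ring",P.min(0),P.max(0),(P.min(0)+P.max(0))/2,cv2.fitEllipse((P[:,:2]*1000).astype(np.float32)))
# crop(2.1, offset 200,60): posts tops, hinge strip ends, edge ends
f=lambda u,v:(200+u/2.1,60+v/2.1)
for nm,px,z in(("postL top",(308,220),.122),("postR top",(390,263),.122),("hingeL",(368,168),.128),("hingeR",(456,208),.128),("base L",(303,270),.012),("base front",(386,312),.012),("baseR",(452,258),.012)):
    print(nm,np.round(ray(m["scene"],f(*px),z),3))
E
```

```text
pot_large ('scene',) [0.55105355 0.02053699] (np.float64(0.905010998249054), array([0.52595138, 0.04973647, 2.98911727])) 0.5282978059189664
pot_large ('scene', 'side') [0.55105355 0.02053699] (np.float64(1.5120739936828613), array([ 0.54181787,  0.04596063, -0.00287013])) 0.5437637248094587
pot_middle ('scene',) [ 0.52229261 -0.34728561] (np.float64(0.14771263301372528), array([ 0.52600393, -0.35078723,  5.4049522 ])) 0.6322434773791272
pot_small ('scene',) [ 0.44059544 -0.20960197] (np.float64(0.1765710413455963), array([ 0.44205502, -0.20696176,  0.00485856])) 0.4881043013046153
pot_small ('scene', 'side') [ 0.44059544 -0.20960197] (np.float64(0.27778249979019165), array([ 0.44332809, -0.21030071,  0.26242324])) 0.4906793082061067
ring [0.45966472 0.20700427 0.012     ] [0.58228407 0.32656172 0.012     ] [0.52097439 0.26678299 0.012     ] ((520.7241821289062, 266.9405517578125), (113.27013397216797, 114.27937316894531), 64.22438049316406)
postL top [0.417 0.19  0.122]
postR top [0.591 0.154 0.122]
hingeL [0.45  0.374 0.128]
hingeR [0.637 0.34  0.128]
base L [0.416 0.179 0.012]
base front [0.595 0.15  0.012]
baseR [0.644 0.341 0.012]
```

Run:
```python
from h import *
import h
c="scene";im=cv2.imread("pics/scene0.png")[:,:,::-1].copy();m=cam(c)
robot.read_camera(c)
for n,px in(("pot_large",(358,223)),("pot_middle",(298,294)),("pot_small",(298,255))):
    o=min(robot.outline_of(c,n),key=lambda d:np.hypot(*(np.array(d["pixel"])-px)))
    bl=colmask(n,im)[1]
    near=cv2.dilate(o["pixels"].astype(np.uint8),np.ones((15,15)))>0
    yy,xx=np.nonzero(bl&near);b=(xx.mean(),yy.mean());T=ray(m,b,POT[n][1]+.015)
    h.colmask=lambda n,i:(o["pixels"],bl)
    p=ray(m,o["pixel"],.03);r=h.fit(n,[(m,im)],[*p[:2],0])
    h.colmask=colmask
    print(n,o["conf"],np.round(r[1],3),r[0],"tab",len(xx),np.round(T,3),"dist",np.hypot(*(T[:2]-r[1][:2])),"ang",np.degrees(np.arctan2(*(T[:2]-r[1][:2])[::-1])))
```

```text
pot_large 0.64 [0.554 0.014 3.371] 0.07208872586488724 tab 34 [0.495 0.004 0.079] dist 0.05980929373976729 ang -170.39967988809204
pot_middle 0.77 [ 0.524 -0.352 -0.216] 0.0449535958468914 tab 75 [ 0.558 -0.392  0.075] dist 0.05176364431241921 ang -50.07764698133678
pot_small 0.59 [ 0.441 -0.208  0.153] 0.11580424010753632 tab 38 [ 0.472 -0.203  0.071] dist 0.031617522533439926 ang 9.776255441833595
```

```bash
cat >> h.py <<'E'
def rel(P,psi=None):
    s=robot.read_state();R=Ro.from_rotvec(s["orientation"]).as_matrix();d=R.T@(np.array(P)-s["tool_pos"])
    y=np.degrees(np.arctan2(R[1,0],R[0,0]));t=0 if psi is None else -((psi-y+180)%360-180)
    return "mm",np.round(d*1000,1).tolist(),"turn z",round(t,1),"psi",round(y,1)
E
python3 -c "
from h import *
print(rel([.495,.003,.22],101))"
```

```text
('mm', [465.2, -430.9, -1.4], 'turn z', np.float64(-80.7), 'psi', np.float64(20.3))
```

Call:
carry_out(
  rows=[
    [0.04,-0.037,0,0,0,-8],
    [0.08,-0.074,0,0,0,-16],
    [0.12,-0.111,0,0,0,-24],
    [0.16,-0.148,0,0,0,-32],
    [0.2,-0.185,0,0,0,-40],
    [0.24,-0.222,0,0,0,-48],
    [0.28,-0.259,0,0,0,-56],
    [0.32,-0.296,0,0,0,-64],
    [0.36,-0.333,0,0,0,-72],
    [0.4,-0.37,0,0,0,-81],
    [0.44,-0.407,0,0,0,-81],
    [0.465,-0.43,0,0,0,-81],
  ],
  jaw=140,
  force=30,
)

```text
t: 2.8
tool_pos: [0.4958, 0.0045, 0.2188]
orientation: [1.989, 2.432, 0.001]
force: [-0.7, 0.1, 0.6]
opening: 0.0416
gripper_force: 0.0
```

```bash
cat >> h.py <<'E'
def look(n,guess,z0=0,save=None):
    import h
    m=cam("wrist");im=robot.read_camera("wrist")
    if save:cv2.imwrite(f"pics/{save}.png",im[:,:,::-1])
    g=proj(m,[*guess[:2],z0+.04])[0]
    os=robot.outline_of("wrist",n);bl=colmask(n,im)[1]
    near=cv2.dilate((potmask(m,n,guess,z0,1)>0).astype(np.uint8),np.ones((41,41)))>0
    k,lab,st,ce=cv2.connectedComponentsWithStats((bl&near).astype(np.uint8))
    i=1+np.argmax(st[1:,4]);T=ray(m,ce[i],z0+POT[n][1]+.015)
    print("blob",st[i].tolist(),"tab",np.round(T,4))
    if os:
        o=min(os,key=lambda d:np.hypot(*(np.array(d["pixel"])-g)));pix=o["pixels"]
        print("conf",o["conf"],o["pixel"],"exp",g)
    else: pix=colmask(n,im)[0]
    old=h.colmask;h.colmask=lambda a,b:(pix,lab==i);r=h.fit(n,[(m,im)],guess,z0);h.colmask=old
    a=r[1][2];print("fit err",r[0],np.round(r[1][:2],4),"yaw",np.degrees(a),"tab",np.round(r[1][:2]+POT[n][2]*np.array([np.cos(a),np.sin(a)]),4))
    return r,T
E
python3 - <<'E'
from h import *
import h
s=robot.read_state();print(s["t"],s["tool_pos"],s["opening"],s["q"])
look("pot_large",[.554,.014,-2.96],save="w1")
E
```

```text
2.8 [0.49581378 0.00448777 0.21879182] 0.04158817592355737 [-9.46138746e-02 -1.55196151e-01  1.77114313e+00  2.88027986e-04
  1.52519584e+00 -2.94178782e-01]
blob [315, 166, 11, 32, 256] tab [0.4957 0.0082 0.079 ]
conf 0.97 [379.0, 178.8] exp [376.0041517  179.59962383]
fit err 0.02045316994190216 [0.5551 0.0163] yaw 188.28384955220682 tab [0.4948 0.0075]
```

```bash
python3 -c "
from h import *
print(rel([.4952,.0078,.064],98.3))"
```

```text
('mm', [2.8, -0.2, 154.6], 'turn z', np.float64(3.2), 'psi', np.float64(101.5))
```

Call:
carry_out(
  rows=[
    [0.003,0,0.05,0,0,3],
    [0.003,0,0.1,0,0,3],
    [0.003,0,0.14,0,0,3],
    [0.003,0,0.155,0,0,3],
    [0.003,0,0.155,0,0,3],
  ],
)

```text
t: 3.52
tool_pos: [0.494, 0.0046, 0.0634]
orientation: [-2.054, -2.376, 0.001]
force: [-0.2, 0.1, -0.3]
opening: 0.0418
gripper_force: 0.0
```

Call:
carry_out(
  rows=[
    [0,0,0,0,0,0],
    [0,0,0,0,0,0],
    [0,0,0,0,0,0],
    [0,0,0,0,0,0],
  ],
  jaw=255,
  force=40,
)

```text
t: 4.03
tool_pos: [0.4953, 0.0051, 0.0644]
orientation: [2.053, 2.376, 0.002]
force: [0.2, 0.0, 2.3]
opening: 0.0098
gripper_force: 40.0
```

Call:
carry_out(
  rows=[
    [0,0,-0.01,0,0,0],
    [0,0,-0.03,0,0,0],
    [0,0,-0.03,0,0,0],
  ],
)

```text
t: 4.4
tool_pos: [0.4959, 0.005, 0.0955]
orientation: [2.052, 2.375, 0.003]
force: [0.1, -0.7, -1.4]
opening: 0.0098
gripper_force: 40.0
```

Run:
```python
from h import *
s=robot.read_state();print(s["tool_pos"],s["wrist_torque"])
look("pot_large",[.555,.0163,-2.997],z0=.03,save="w2")
```

```text
[0.49588359 0.00495167 0.09554518] [-0.00258164 -0.03553227  0.00796004]
blob [307, 220, 23, 81, 1654] tab [0.4944 0.0053 0.109 ]
conf 0.83 [436.7, 215.3] exp [419.72967334 229.99766329]
fit err 0.3267623782157898 [0.5558 0.0153] yaw 188.412315441577 tab [0.4955 0.0063]
```

```bash
python3 -c "
from h import *
print(rel([.461,.257,.225],98.3),rel([.461,.257,.077]))"
```

```text
('mm', [254.1, 3.4, -131.5], 'turn z', np.float64(0.0), 'psi', np.float64(98.3)) ('mm', [254.1, 3.3, 16.5], 'turn z', 0, 'psi', np.float64(98.3))
```

Call:
carry_out(
  rows=[
    [0,0,-0.04,0,0,0],
    [0,0,-0.09,0,0,0],
    [0.02,0,-0.13,0,0,0],
    [0.07,0.001,-0.13,0,0,0],
    [0.12,0.002,-0.13,0,0,0],
    [0.17,0.003,-0.13,0,0,0],
    [0.21,0.003,-0.13,0,0,0],
    [0.24,0.003,-0.13,0,0,0],
    [0.254,0.003,-0.13,0,0,0],
    [0.254,0.003,-0.13,0,0,0],
  ],
)

```text
t: 5.75
tool_pos: [0.4603, 0.2569, 0.2229]
orientation: [-2.053, -2.378, 0.002]
force: [0.1, -0.2, -2.0]
opening: 0.0101
gripper_force: 40.0
```

Run:
```python
from h import *
s=robot.read_state();print(s["tool_pos"],Ro.from_rotvec(s["orientation"]).as_matrix()[:,2])
im=robot.read_camera("scene");cv2.imwrite("pics/s2.png",cv2.resize(im[40:240,270:470,::-1],None,fx=3,fy=3,interpolation=cv2.INTER_CUBIC))
print(rel([.461,.257,.077]))
```

```text
[0.46033856 0.25689168 0.22287496] [-1.15559519e-03 -7.71516768e-04 -9.99999035e-01]
('mm', [0.8, 0.6, 146.1], 'turn z', 0, 'psi', np.float64(98.4))
```

View pics/s2.png

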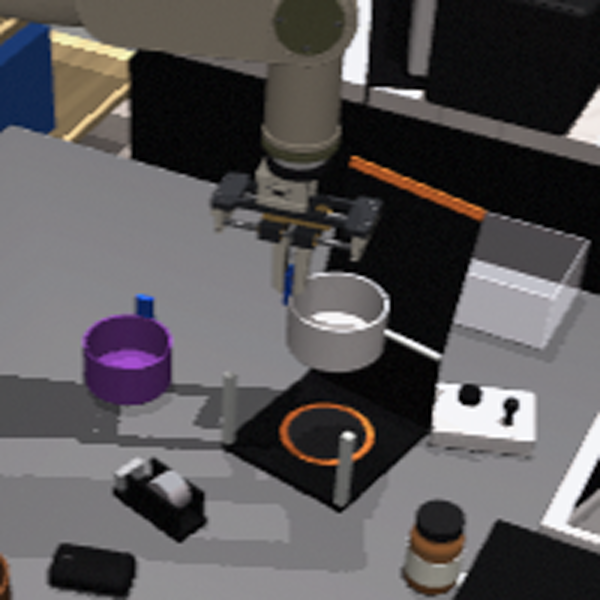

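The white pot hangs level at crop (337,320), above the pad ring at (327,433). The path down is clear, so I'll lower it.

Call:
carry_out(
  rows=[
    [0.001,0.0,0.05,0,0,0],
    [0.001,0.0,0.1,0,0,0],
    [0.001,0.0,0.13,0,0,0],
    [0.001,0.0,0.14,0,0,0],
    [0.001,0,0.144,0,0,0],
    [0.001,0,0.146,0,0,0],
    [0.001,0,0.1465,0,0,0],
  ],
)

```text
t: 6.68
tool_pos: [0.4615, 0.2581, 0.0784]
orientation: [2.054, 2.376, 0.003]
force: [0.5, 0.2, -1.2]
opening: 0.0098
gripper_force: 40.0
```

Run:
```python
from h import *
import h
s=robot.read_state();print(s["tool_pos"],s["force"],s["wrist_torque"])
im=robot.read_camera("scene");m=cam("scene");cv2.imwrite("pics/s3raw.png",im[:,:,::-1])
for o in robot.outline_of("scene","pot_large"):
    print(o["conf"],o["pixel"])
    if np.hypot(*(np.array(o["pixel"])-proj(m,[.521,.267,.045])[0]))<15:
        pix=o["pixels"];h.colmask=lambda a,b:(pix,np.zeros_like(pix));print(h.fit("pot_large",[(m,im)],[.521,.267,-2.99],.012))
```

```text
[0.46149809 0.25813397 0.07843372] [ 0.52774205  0.15172939 -1.18523006] [-0.01688065  0.02815092 -0.02030094]
0.77 [253.2, 235.0]
0.73 [376.9, 177.3]
(np.float64(0.13025841116905212), array([0.5197302 , 0.2692988 , 3.76633017]))
0.68 [309.8, 159.3]
```

Call:
carry_out(
  rows=[
    [0,0,0.001,0,0,0],
    [0,0,0.002,0,0,0],
    [0,0,0.002,0,0,0],
  ],
)

```text
t: 7.15
tool_pos: [0.461, 0.2581, 0.0764]
orientation: [2.054, 2.377, 0.001]
force: [-3.8, -1.6, 7.4]
opening: 0.0096
gripper_force: 40.0
```

Call:
carry_out(
  rows=[
    [0,0,0,0,0,0],
    [0,0,0,0,0,0],
    [0,0,0,0,0,0],
    [0,0,-0.03,0,0,0],
    [0,0,-0.08,0,0,0],
    [0,0,-0.14,0,0,0],
    [0,0,-0.14,0,0,0],
  ],
  jaw=150,
)

```text
t: 8.02
tool_pos: [0.4637, 0.2592, 0.2215]
orientation: [2.051, 2.373, 0.015]
force: [0.6, 0.6, -0.5]
opening: 0.0382
gripper_force: 0.0
```

Run:
```python
from h import *
look("pot_large",[.521,.267,-2.997],z0=.012,save="w3")
# yellow, orange: view poses
print(rel([.556,-.388,.22],40))
```

```text
blob [307, 169, 12, 38, 402] tab [0.4584 0.2595 0.091 ]
conf 0.78 [377.3, 180.6] exp [374.81426341 180.41963079]
fit err 0.029576580971479416 [0.5201 0.2688] yaw 188.81660851894833 tab [0.4598 0.2595]
('mm', [-652.9, 0.4, -4.6], 'turn z', np.float64(58.3), 'psi', np.float64(98.3))
```

Call:
carry_out(
  rows=[
    [-0.055,0,-0.004,0,0,5],
    [-0.11,0,-0.004,0,0,10],
    [-0.165,0,-0.004,0,0,15],
    [-0.22,0,-0.004,0,0,20],
    [-0.275,0,-0.004,0,0,25],
    [-0.33,0,-0.004,0,0,30],
    [-0.385,0,-0.004,0,0,35],
    [-0.44,0,-0.004,0,0,40],
    [-0.495,0,-0.004,0,0,45],
    [-0.55,0,-0.004,0,0,50],
    [-0.605,0,-0.004,0,0,55],
    [-0.65,0,-0.004,0,0,58],
  ],
)

```text
t: 9.62
tool_pos: [0.5536, -0.3868, 0.2158]
orientation: [-2.947, -1.077, 0.004]
force: [-0.1, -0.2, 0.5]
opening: 0.0382
gripper_force: 0.0
```

```bash
cat >> h.py <<'E'
def grasp(n,guess,**k):
    r,T=look(n,guess,**k);x,y,a=r[1];t=np.array([x,y])+POT[n][2]*np.array([np.cos(a),np.sin(a)])
    a=np.degrees(a);print(rel([*t,POT[n][1]+.0],a+90))
E
python3 -c "
from h import *
s=robot.read_state();print(s['t'],s['tool_pos'],s['q'])
grasp('pot_middle',[.525,-.351,-.87])"
```

```text
9.625 [ 0.55356685 -0.38676143  0.21582373] [-6.85683727e-01  3.39567885e-01  1.25157571e+00 -7.47532593e-05
  1.55474213e+00  1.84363786e-01]
blob [322, 175, 7, 29, 168] tab [ 0.553  -0.3931  0.075 ]
conf 0.66 [277.1, 179.6] exp [275.77218765 175.26390483]
fit err 0.03619377315044403 [ 0.5248 -0.3519] yaw 309.76023282903947 tab [ 0.5542 -0.3873]
('mm', [2.5, 0.4, 154.7], 'turn z', np.float64(0.3), 'psi', np.float64(40.0))
```

Call:
carry_out(
  rows=[
    [0,0.002,0.05,0,0,0],
    [0,0.002,0.1,0,0,0],
    [0,0.002,0.14,0,0,0],
    [0,0.002,0.154,0,0,0],
    [0,0.002,0.155,0,0,0],
  ],
)

```text
t: 10.35
tool_pos: [0.5552, -0.3858, 0.0627]
orientation: [-2.946, -1.083, 0.002]
force: [-0.6, 0.3, -0.1]
opening: 0.0383
gripper_force: 0.0
```

```bash
python3 -c "
from h import *
s=robot.read_state();print(s['t'],s['tool_pos'],s['force'])
im=robot.read_camera('wrist');cv2.imwrite('pics/w4.png',im[:,:,::-1])"
```

```text
10.35 [ 0.55523288 -0.38575441  0.06272684] [-0.55379155  0.25505743 -0.10204898]
```

View pics/w4.png

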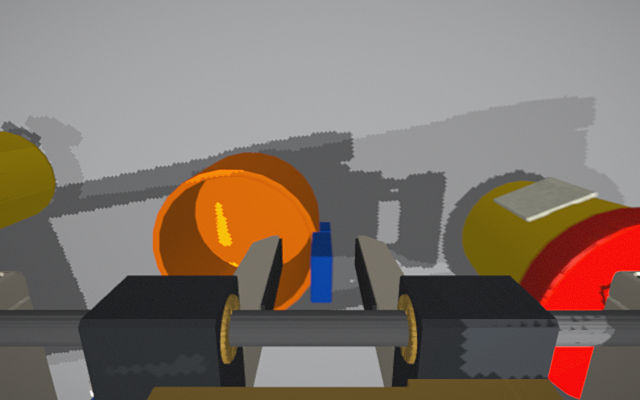

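The tab at (321,265) sits between the fingers, which are at columns 275 and 370. I'll close on it and lift.

Call:
carry_out(
  rows=[
    [0,0,0,0,0,0],
    [0,0,0,0,0,0],
    [0,0,0,0,0,0],
    [0,0,0,0,0,0],
  ],
  jaw=255,
  force=40,
)

```text
t: 10.9
tool_pos: [0.5562, -0.3869, 0.0651]
orientation: [2.949, 1.083, 0.001]
force: [-2.0, 1.2, 6.2]
opening: 0.0097
gripper_force: 40.0
```

Call:
carry_out(
  rows=[
    [0,0,-0.01,0,0,0],
    [0,0,-0.05,0,0,0],
    [0,0,-0.1,0,0,0],
    [0,0,-0.16,0,0,0],
    [0,0,-0.165,0,0,0],
    [0,0,-0.165,0,0,0],
  ],
)

```text
t: 11.65
tool_pos: [0.5562, -0.3871, 0.2298]
orientation: [2.948, 1.082, 0.001]
force: [0.6, 0.5, -2.2]
opening: 0.0099
gripper_force: 40.0
```

```bash
cat >> h.py <<'E'
def held(n,ztcp):
    """centre of held pot in tool frame, from scene+wrist body mask; ztcp = TCP height above pot underside"""
    import h
    s=robot.read_state();R=Ro.from_rotvec(s["orientation"]).as_matrix();p=s["tool_pos"];psi=np.arctan2(R[1,0],R[0,0])
    a=psi-np.pi/2;c=p[:2]+POT[n][2]*np.array([np.cos(a),np.sin(a)])*-1
    z0=p[2]-ztcp;m=cam("wrist");im=robot.read_camera("wrist");b=colmask(n,im)[0]
    th=np.linspace(0,2*np.pi,90);rr=POT[n]
    def mk(q):
        k=np.zeros((400,640),np.uint8)
        C=np.array([[q[0]+rr[0]*np.cos(t),q[1]+rr[0]*np.sin(t),z0+z] for t in th for z in(0,rr[1])])
        cv2.fillConvexPoly(k,cv2.convexHull(np.round(proj(m,C)*16).astype(np.int32)),1,shift=4);return k>0
    top=slice(0,235)
    f=lambda q:np.logical_xor(mk(q)[top],b[top]&(cv2.dilate(mk(c).astype(np.uint8),np.ones((31,31)))>0)[top]).sum()
    q=min(((f([c[0]+i,c[1]+j]),c[0]+i,c[1]+j) for i in np.arange(-.012,.0121,.002) for j in np.arange(-.012,.0121,.002)))
    print("nominal",c,"fit",q,"tcp->centre",np.array(q[1:])-p[:2]);return q
E
python3 -c "
from h import *
held('pot_middle',.0627)
print(rel([.520-.046*np.cos(-.873),.269-.046*np.sin(-.873)*1,.235]))"
```

```text
nominal [ 0.52644682 -0.35201923] fit (np.int64(475), np.float64(0.5224468223768168), np.float64(-0.3520192257211244)) tcp->centre [-0.03376757  0.03506982]
('mm', [397.4, -568.8, -6.3], 'turn z', 0, 'psi', np.float64(40.3))
```

```bash
python3 -c "
from h import *
print(rel([.5525,.2345,.225]))"
```

```text
('mm', [399.6, -475.4, 3.5], 'turn z', 0, 'psi', np.float64(40.3))
```

Call:
carry_out(
  rows=[
    [0.02,-0.024,0,0,0,0],
    [0.055,-0.065,0,0,0,0],
    [0.095,-0.113,0,0,0,0],
    [0.135,-0.161,0,0,0,0],
    [0.175,-0.209,0,0,0,0],
    [0.215,-0.256,0,0,0,0],
    [0.255,-0.304,0,0,0,0],
    [0.295,-0.351,0,0,0,0],
    [0.335,-0.399,0,0,0,0],
    [0.37,-0.44,0,0,0,0],
    [0.395,-0.47,0,0,0,0],
    [0.4,-0.475,0,0,0,0],
  ],
)

```text
t: 13.2
tool_pos: [0.5517, 0.2363, 0.2262]
orientation: [-2.947, -1.088, 0.007]
force: [-0.3, -0.2, -1.4]
opening: 0.0098
gripper_force: 40.0
```

Call:
carry_out(
  rows=[
    [0.4,-0.475,0,0,0,0],
  ],
)

```text
t: 13.32
tool_pos: [0.5534, 0.2939, 0.2271]
orientation: [2.949, 1.076, -0.005]
force: [1.1, -0.2, -1.0]
opening: 0.0097
gripper_force: 40.0
```

Run:
```python
from h import *
print(rel([.5525,.2345,.225]))
```

```text
('mm', [-38.9, 44.8, 2.2], 'turn z', 0, 'psi', np.float64(40.1))
```

Call:
carry_out(
  rows=[
    [-0.02,0.024,0,0,0,0],
    [-0.039,0.045,0,0,0,0],
    [-0.039,0.045,0,0,0,0],
  ],
)

```text
t: 13.7
tool_pos: [0.5522, 0.2345, 0.2273]
orientation: [2.95, 1.079, -0.005]
force: [0.1, 1.3, -0.7]
opening: 0.01
gripper_force: 40.0
```

Run:
```python
from h import *
s=robot.read_state();print(s["tool_pos"]);held('pot_middle',.0645)
print(rel([.5525,.2345,.0805]))
im=robot.read_camera("scene");cv2.imwrite("pics/s4.png",cv2.resize(im[40:240,270:470,::-1],None,fx=3,fy=3,interpolation=cv2.INTER_CUBIC))
```

```text
[0.55219873 0.23448606 0.22729544]
nominal [0.52252132 0.26963221] fit (np.int64(2999), np.float64(0.5185213247093972), np.float64(0.26763220524942727)) tcp->centre [-0.03367741  0.03314615]
('mm', [-0.1, 1.0, 147.1], 'turn z', 0, 'psi', np.float64(40.2))
```

View pics/s4.png

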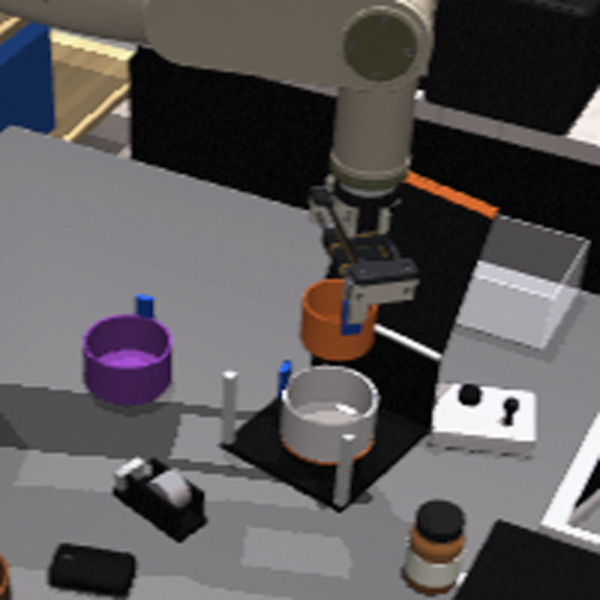

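The white pot is centred at (328,415), and the orange pot hangs level above it at (338,318). My repeated row nudged the cover slightly further open, which does no harm. I'll lower the orange pot.

Call:
carry_out(
  rows=[
    [0,0.001,0.05,0,0,0],
    [0,0.001,0.08,0,0,0],
    [0,0.001,0.1,0,0,0],
    [0,0.001,0.12,0,0,0],
    [0,0.001,0.135,0,0,0],
    [0,0.001,0.142,0,0,0],
    [0,0.001,0.145,0,0,0],
    [0,0.001,0.147,0,0,0],
    [0,0.001,0.147,0,0,0],
  ],
)

```text
t: 14.92
tool_pos: [0.5536, 0.2364, 0.0826]
orientation: [2.949, 1.083, 0.001]
force: [0.3, -0.5, -1.0]
opening: 0.0097
gripper_force: 40.0
```

Call:
carry_out(
  rows=[
    [0,0,0.001,0,0,0],
    [0,0,0.002,0,0,0],
    [0,0,0.002,0,0,0],
  ],
)

```text
t: 15.3
tool_pos: [0.5541, 0.2364, 0.0821]
orientation: [2.949, 1.083, 0.003]
force: [-3.7, -1.4, 9.6]
opening: 0.0099
gripper_force: 40.0
```

Call:
carry_out(
  rows=[
    [0,0,0,0,0,0],
    [0,0,0,0,0,0],
    [0,0,0,0,0,0],
    [0,0,-0.03,0,0,0],
    [0,0,-0.08,0,0,0],
    [0,0,-0.14,0,0,0],
    [0,0,-0.14,0,0,0],
  ],
  jaw=165,
)

```text
t: 16.18
tool_pos: [0.5566, 0.2375, 0.2272]
orientation: [2.949, 1.083, 0.018]
force: [-0.0, 0.3, -0.3]
opening: 0.033
gripper_force: 0.0
```

Run:
```python
from h import *
look("pot_middle",[.520,.269,-.87],z0=.017,save="w5")
print(rel([.473,-.203,.22],99))
```

```text
blob [223, 235, 28, 21, 329] tab [0.4627 0.2606 0.092 ]
conf 0.81 [271.8, 183.9] exp [272.02834555 186.86170485]
fit err 0.02024906501173973 [0.5218 0.2706] yaw 311.12829361476497 tab [0.552  0.2359]
('mm', [-346.0, 282.7, 0.5], 'turn z', np.float64(-58.7), 'psi', np.float64(40.3))
```

Call:
carry_out(
  rows=[
    [-0.035,0.028,0,0,0,-6],
    [-0.07,0.056,0,0,0,-12],
    [-0.105,0.085,0,0,0,-18],
    [-0.14,0.113,0,0,0,-24],
    [-0.175,0.142,0,0,0,-30],
    [-0.21,0.17,0,0,0,-36],
    [-0.245,0.199,0,0,0,-42],
    [-0.28,0.228,0,0,0,-48],
    [-0.31,0.253,0,0,0,-54],
    [-0.346,0.282,0,0,0,-59],
    [-0.346,0.282,0,0,0,-59],
  ],
)

```text
t: 17.65
tool_pos: [0.4702, -0.2046, 0.2177]
orientation: [-2.035, -2.389, 0.002]
force: [-0.6, 0.3, 0.2]
opening: 0.033
gripper_force: 0.0
```

```bash
python3 -c "
from h import *
s=robot.read_state();print(s['t'],s['tool_pos'],s['q'])
grasp('pot_small',[.442,-.208,.16])"
```

```text
17.65 [ 0.47024936 -0.20456662  0.21773077] [-5.09828959e-01 -1.02534387e-01  1.72495926e+00 -6.80693616e-04
  1.52293911e+00 -6.69491316e-01]
blob [316, 163, 12, 34, 321] tab [ 0.4706 -0.1998  0.071 ]
conf 0.66 [294.7, 175.4] exp [292.27608032 176.89348976]
fit err 0.05113980546593666 [ 0.4413 -0.2083] yaw 16.37792544629904 tab [ 0.4711 -0.1996]
('mm', [2.2, 0.7, 162.3], 'turn z', np.float64(-7.2), 'psi', np.float64(99.2))
```

Call:
carry_out(
  rows=[
    [0.003,0.001,0.05,0,0,-7],
    [0.003,0.001,0.1,0,0,-7],
    [0.003,0.001,0.145,0,0,-7],
    [0.003,0.001,0.16,0,0,-7],
    [0.003,0.001,0.161,0,0,-7],
  ],
)

```text
t: 18.38
tool_pos: [0.4722, -0.1983, 0.0586]
orientation: [-1.881, -2.514, 0.0]
force: [0.1, -0.3, 0.1]
opening: 0.0328
gripper_force: 0.0
```

```bash
python3 -c "
from h import *
im=robot.read_camera('wrist');cv2.imwrite('pics/w6.png',im[150:350,200:440,::-1])"
```

```text
(no output)
```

View pics/w6.png

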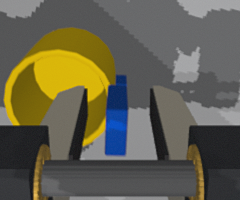

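The yellow pot's tab at crop (117,115) is between the fingers. I'll grip it and lift.

Call:
carry_out(
  rows=[
    [0,0,0,0,0,0],
    [0,0,0,0,0,0],
    [0,0,0,0,0,0],
    [0,0,0,0,0,0],
  ],
  jaw=255,
  force=40,
)

```text
t: 18.92
tool_pos: [0.4727, -0.2001, 0.0604]
orientation: [1.883, 2.514, -0.001]
force: [-3.8, 0.2, 8.1]
opening: 0.0097
gripper_force: 39.8
```

Call:
carry_out(
  rows=[
    [0,0,-0.01,0,0,0],
    [0,0,-0.05,0,0,0],
    [0,0,-0.1,0,0,0],
    [0,0,-0.16,0,0,0],
    [0,0,-0.17,0,0,0],
    [0,0,-0.17,0,0,0],
  ],
)

```text
t: 19.68
tool_pos: [0.4731, -0.1997, 0.2302]
orientation: [1.882, 2.513, 0.001]
force: [-0.0, -0.7, -2.7]
opening: 0.0098
gripper_force: 39.9
```

```bash
python3 -c "
from h import *
held('pot_small',.059)
a=np.radians(16.4)
print(rel([.521+.031*np.cos(a),.2705+.031*np.sin(a),.225]))"
```

```text
nominal [ 0.44331817 -0.20842937] fit (np.int64(191), np.float64(0.44131817194002465), np.float64(-0.21042937021308147)) tcp->centre [-0.03175014 -0.01071373]
('mm', [437.2, 209.8, 3.6], 'turn z', 0, 'psi', np.float64(106.3))
```

Call:
carry_out(
  rows=[
    [0.036,0.017,0.003,0,0,1],
    [0.08,0.038,0.003,0,0,2],
    [0.125,0.059,0.003,0,0,3],
    [0.17,0.08,0.003,0,0,4],
    [0.215,0.101,0.003,0,0,6],
    [0.26,0.122,0.003,0,0,8],
    [0.305,0.144,0.003,0,0,10],
    [0.35,0.166,0.003,0,0,11],
    [0.39,0.185,0.003,0,0,11],
    [0.41,0.196,0.003,0,0,11],
    [0.41,0.196,0.003,0,0,11],
  ],
)

```text
t: 21.1
tool_pos: [0.5439, 0.2501, 0.223]
orientation: [-2.111, -2.323, 0.006]
force: [-0.1, -0.5, -0.5]
opening: 0.0098
gripper_force: 39.9
```

```bash
python3 -c "
from h import *
s=robot.read_state();print(s['tool_pos'],s['force'])
print(rel([.5535,.2735,.084],95));held('pot_small',.06)"
```

```text
[0.54392645 0.25013284 0.22299442] [-0.11772824 -0.499263   -0.53143574]
('mm', [22.5, 12.4, 138.9], 'turn z', np.float64(0.5), 'psi', np.float64(95.5))
nominal [0.51306718 0.24718239] fit (np.int64(156), np.float64(0.5110671789659408), np.float64(0.24518239285154383)) tcp->centre [-0.03285927 -0.00495045]
```

Call:
carry_out(
  rows=[
    [0.011,0.006,0,0,0,0],
    [0.0225,0.012,0.02,0,0,0],
    [0.0225,0.012,0.06,0,0,0],
    [0.0225,0.012,0.09,0,0,0],
    [0.0225,0.012,0.11,0,0,0],
    [0.0225,0.012,0.125,0,0,0],
    [0.0225,0.012,0.134,0,0,0],
    [0.0225,0.012,0.138,0,0,0],
    [0.0225,0.012,0.14,0,0,0],
    [0.0225,0.012,0.1405,0,0,0],
  ],
)

```text
t: 22.4
tool_pos: [0.5557, 0.2728, 0.0863]
orientation: [2.115, 2.322, 0.002]
force: [0.4, -0.4, -0.4]
opening: 0.0099
gripper_force: 39.9
```

Call:
carry_out(
  rows=[
    [0,0,0.001,0,0,0],
    [0,0,0.002,0,0,0],
    [0,0,0.003,0,0,0],
    [0,0,0.003,0,0,0],
  ],
)

```text
t: 22.9
tool_pos: [0.5553, 0.2727, 0.0827]
orientation: [2.116, 2.322, 0.0]
force: [-0.2, -0.2, -0.6]
opening: 0.0093
gripper_force: 39.9
```

Call:
carry_out(
  rows=[
    [0,0,0.001,0,0,0],
    [0,0,0.002,0,0,0],
    [0,0,0.002,0,0,0],
  ],
)

```text
t: 23.28
tool_pos: [0.5557, 0.2728, 0.0825]
orientation: [2.115, 2.322, 0.001]
force: [-4.4, -2.1, 10.5]
opening: 0.0095
gripper_force: 40.0
```

Call:
carry_out(
  rows=[
    [0,0,0,0,0,0],
    [0,0,0,0,0,0],
    [0,0,0,0,0,0],
    [0,0,-0.03,0,0,0],
    [0,0,-0.08,0,0,0],
    [0,0,-0.14,0,0,0],
    [0,0,-0.14,0,0,0],
  ],
  jaw=170,
)

```text
t: 24.15
tool_pos: [0.5585, 0.2739, 0.2278]
orientation: [2.112, 2.319, 0.016]
force: [0.7, -0.1, 0.2]
opening: 0.0312
gripper_force: 0.0
```

Run:
```python
from h import *
s=robot.read_state();print(s["tool_pos"])
look("pot_small",[.521,.270,.08],z0=.022,save="w7")
```

```text
[0.55847608 0.27391918 0.22780009]
blob [294, 212, 26, 24, 403] tab [0.552  0.2377 0.093 ]
conf 0.77 [282.1, 180.1] exp [279.80553964 181.27452546]
fit err 0.04498550668358803 [0.524  0.2696] yaw 8.098686478210526 tab [0.5547 0.274 ]
```

View pics/w7.png

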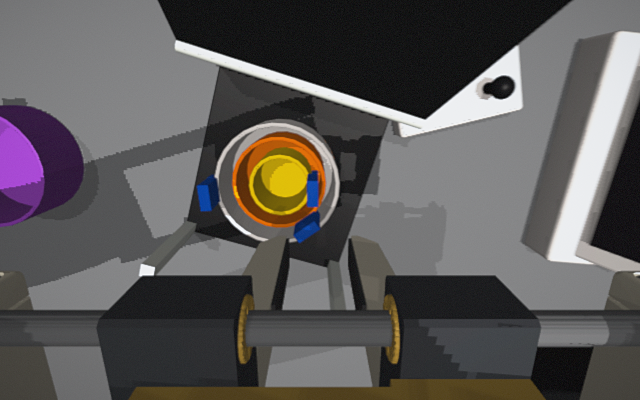

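All three pots are nested at about (280,180), with their tabs at (207,193), (313,188) and (307,230). Next is the cover, so I'll measure its angle.

```bash
cat >> h.py <<'E'
YB=np.radians(-10.8);BO=np.array([.521,.267])
def bay(x,y,z): c,s=np.cos(YB),np.sin(YB);return np.array([BO[0]+c*x-s*y,BO[1]+s*x+c*y,z])
def theta(show=True):
    im=robot.read_camera("scene");m=cam("scene");h=cv2.cvtColor(im,cv2.COLOR_RGB2HSV).astype(int)
    k=(h[...,0]>3)&(h[...,0]<20)&(h[...,1]>150)&(h[...,2]>90);k=cv2.GaussianBlur(k.astype(np.float32),(0,0),1.2)
    best=[]
    for t in np.arange(-.05,2.3,.02):
        E=np.array([bay(x,.096-.195*np.cos(t),.128+.195*np.sin(t)) for x in np.linspace(-.09,.09,40)])
        q=np.round(proj(m,E)).astype(int);best.append((k[q[:,1],q[:,0]].mean(),round(t,2)))
    return sorted(best)[::-1][:4]
E
python3 - <<'E'
from h import *
th=theta();print(th);t=th[0][1]
e=bay(0,.096-.197*np.cos(t),.125+.197*np.sin(t));print("edge",e, "bay y",.096-.197*np.cos(t))
print(robot.read_state()["tool_pos"],rel(bay(0,.0,.37),79.2),rel(bay(0,.25,.37)))
E
```

```text
[(np.float32(0.47112885), np.float64(1.89)), (np.float32(0.4657131), np.float64(1.87)), (np.float32(0.4613781), np.float64(1.85)), (np.float32(0.44995064), np.float64(1.91))]
edge [0.55057265 0.42202524 0.31204867] bay y 0.1578206801936998
[0.55487811 0.27247077 0.21967142] ('mm', [-2.3, -34.4, -150.3], 'turn z', np.float64(16.1), 'psi', np.float64(95.3)) ('mm', [237.8, 35.0, -150.4], 'turn z', 0, 'psi', np.float64(95.3))
```

Call:
carry_out(
  rows=[
    [0,-0.01,-0.05,0,0,4],
    [0,-0.02,-0.1,0,0,8],
    [0,-0.034,-0.15,0,0,12],
    [0,-0.034,-0.15,0,0,16],
    [0,-0.034,-0.15,0,0,16],
  ],
  jaw=255,
  force=20,
)

```text
t: 24.92
tool_pos: [0.521, 0.2694, 0.3689]
orientation: [-2.417, -2.005, 0.004]
force: [-0.0, 0.7, -0.9]
opening: 0.0005
gripper_force: 0.0
```

Run:
```python
from h import *
print(theta()[:2],robot.read_state()["tool_pos"],robot.read_state()["q"],rel(bay(0,.24,.37),79.2))
```

```text
[(np.float32(0.7743094), np.float64(1.89)), (np.float32(0.76775825), np.float64(1.87))] [0.52088461 0.26923306 0.3681775 ] [ 3.89652401e-01  8.66886718e-02  1.26561650e+00 -4.11642946e-05
  1.79310190e+00  5.74389455e-01] ('mm', [237.8, 1.4, -2.3], 'turn z', np.float64(0.2), 'psi', np.float64(79.4))
```

Call:
carry_out(
  rows=[
    [0.05,0.001,-0.002,0,0,0],
    [0.1,0.001,-0.002,0,0,0],
    [0.15,0.001,-0.002,0,0,0],
    [0.19,0.001,-0.002,0,0,0],
    [0.21,0.001,-0.002,0,0,0],
    [0.21,0.001,-0.002,0,0,0],
    [0.21,0.001,0.03,0,0,0],
    [0.21,0.001,0.06,0,0,0],
    [0.21,0.001,0.082,0,0,0],
    [0.21,0.001,0.082,0,0,0],
  ],
)

```text
t: 26.22
tool_pos: [0.5603, 0.4735, 0.285]
orientation: [-2.419, -2.005, 0.01]
force: [0.3, 0.3, 0.2]
opening: 0.0004
gripper_force: 0.0
```

Run:
```python
from h import *
s=robot.read_state();print(theta()[:2],s["tool_pos"],s["force"],rel(bay(0,.21,.285),79.2))
```

```text
[(np.float32(0.7593458), np.float64(1.89)), (np.float32(0.7576061), np.float64(1.87))] [0.56028808 0.47353119 0.28499581] [0.2986915  0.34058795 0.16075486] ('mm', [-1.0, -0.3, 2.3], 'turn z', np.float64(0.1), 'psi', np.float64(79.3))
```

Call:
carry_out(
  rows=[
    [-0.02,0,0,0,0,0],
    [-0.04,0,0,0,0,0],
    [-0.06,0,0,0,0,0],
    [-0.08,0,0,0,0,0],
    [-0.098,0,0,0,0,0],
    [-0.12,0,0.001,0,0,0],
    [-0.14,0,0.002,0,0,0],
    [-0.14,0,0.002,0,0,0],
  ],
)

```text
t: 27.28
tool_pos: [0.5359, 0.3372, 0.2888]
orientation: [2.419, 2.003, 0.004]
force: [-0.2, 0.7, 0.3]
opening: 0.0006
gripper_force: 0.0
```

Run:
```python
from h import *
s=robot.read_state();print(theta()[:2],s["tool_pos"],s["force"],rel(bay(0,.07,.2835),79.2),rel(bay(0,-.064,.130)))
```

```text
[(np.float32(0.720341), np.float64(1.31)), (np.float32(0.6664616), np.float64(1.33))] [0.53593598 0.33715053 0.28878457] [-0.24845437  0.73290504  0.32054527] ('mm', [-2.4, -1.4, 5.0], 'turn z', np.float64(0.1), 'psi', np.float64(79.3)) ('mm', [-136.6, -1.9, 158.3], 'turn z', 0, 'psi', np.float64(79.3))
```

Call:
carry_out(
  rows=[
    [-0.022,0,0.009,0,0,0],
    [-0.042,0,0.017,0,0,0],
    [-0.062,0,0.028,0,0,0],
    [-0.079,0,0.041,0,0,0],
    [-0.095,0,0.056,0,0,0],
    [-0.108,0,0.073,0,0,0],
    [-0.122,0,0.099,0,0,0],
    [-0.131,0,0.127,0,0,0],
    [-0.134,0,0.141,0,0,0],
    [-0.136,0,0.15,0,0,0],
    [-0.136,0,0.157,0,0,0],
    [-0.136,0,0.159,0,0,0],
  ],
)

```text
t: 28.82
tool_pos: [0.5107, 0.2048, 0.1309]
orientation: [2.417, 2.005, 0.002]
force: [-15.3, -5.4, 28.9]
opening: 0.0006
gripper_force: 15.2
```

Run:
```python
from h import *
s=robot.read_state();print(theta()[:2],s["t"],s["tool_pos"],s["force"],rel(bay(0,-.064,.130)))
```

```text
[(np.float32(0.77481806), np.float64(0.01)), (np.float32(0.7624242), np.float64(0.03))] 28.825 [0.51071759 0.20476693 0.1309046 ] [-15.31163574  -5.38773839  28.94462483] ('mm', [-0.9, -1.6, 1.1], 'turn z', 0, 'psi', np.float64(79.4))
```

Call:
carry_out(
  rows=[
    [0,0,-0.01,0,0,0],
    [0,0,-0.05,0,0,0],
    [0,0,-0.1,0,0,0],
    [-0.05,0,-0.15,0,0,0],
    [-0.1,0,-0.15,0,0,0],
    [-0.1,0,-0.15,0,0,0],
  ],
)

```text
t: 29.62
tool_pos: [0.4924, 0.1036, 0.2799]
orientation: [2.42, 1.999, 0.004]
force: [0.4, 0.3, -0.1]
opening: 0.0007
gripper_force: 0.0
```

Run:
```python
from h import *
s=robot.read_state();print(theta(),s["t"],s["tool_pos"],s["force"])
im=robot.read_camera("scene");cv2.imwrite("pics/s9.png",cv2.resize(im[40:340,220:470,::-1],None,fx=2,fy=2,interpolation=cv2.INTER_CUBIC))
```

```text
[(np.float32(0.8225403), np.float64(0.03)), (np.float32(0.795502), np.float64(0.01)), (np.float32(0.67454016), np.float64(0.05)), (np.float32(0.62085056), np.float64(-0.01))] 29.625 [0.49241695 0.10356527 0.27991068] [ 0.35065949  0.32629241 -0.05392884]
```

View pics/s9.png

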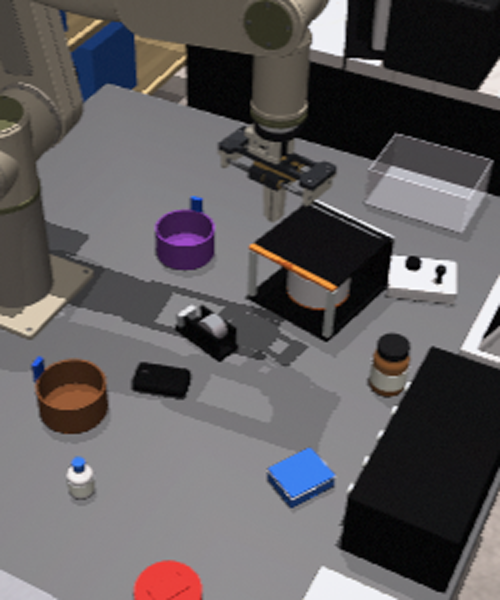

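The cover lies level, with its orange edge at crop (250,245)–(335,285). The white pot stands beneath it at (315,290), and the bystanders are where they were. Handing in.

```bash
python3 -c "
from plant import robot
print(robot.close_job())"
```

```text
the job is handed in; nothing more can be done
None
```

The three pots are nested on the bay pad, the cover is shut over them, and the job was handed in at about 30 s; the bystanders looked undisturbed in the last picture.

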